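# Try out a re-set roller catch on a microscopist's optics cabinet

### The arm

A 6-joint arm with a two-finger parallel gripper is mounted at the origin on the work surface. World frame = base frame: x ahead of the robot, y to its left, z up, the work surface at z = 0. Lengths are in m, angles in rad, forces in N, time in s.
With the tool pointing down it reaches from about 0.375 to 0.9 m from the base axis. Payload 3.1 kg.
Tool frame: the origin (TCP) lies at the very end of the fingers, on their centre line; the grasp point (between the pads) lies 19 mm behind it; z points along the fingers, y is the line along which they close (so a half turn about z gives the same grasp; the last joint's range is limited). The gripper opens to 87 mm and grips with 3 to 60 N. Pads are 19 mm wide; open, the fingers measure 117 mm over their backs; the gripper's body (75 mm by 190 mm) begins 51 mm behind the grasp point.
Start: joints at [-1.494, 0.527, 1.433, -0, 1.181, -0.178], TCP at [0.158, -0.605, 0.223] pointing down, gripper open.
Joint ranges: [-3.08, 3.08], [-0.75, 2.2], [0.22, 2.44], [-1.43, 4.57], [0, 2.65], [-2.85, 2.85]. Speed limits (rad/s): [2.79, 2.79, 3.14, 3.14, 3.14, 3.14].

### API

Orientations are given as a unit quaternion [x, y, z, w].
In Python, from rig import robot gives the robot as it stands. The module is installed in compiled form; this text tells all that it offers.
- The arm moves only by the tool play_rows, never from a script. Its argument "steps" is one flat list of numbers, 5 for each row, row after row: the opening, from -1 (shut) to 1 (fully open), then the shift along the tool's x, y, z as a fraction of full scale, then the turn about the tool's z as a fraction of full scale. In form: [claw, tx, ty, tz, twist, claw, tx, ty, tz, twist, ...]. A call has exactly 10 rows; each row shifts and turns the commanded pose from where the row before left it, along the tool's axes as they then stand; what a row does not reach is not made up. Full scale, the value 1, is 0.03 m for a shift and 0.1 rad for a turn. A row lasts 1/10 s, in which the tool goes at most 50 mm and 8.59 degrees, less where a joint would pass 70% of its speed; a pose out of reach is approached as far as the arm can. A call with a number of a shift or a turn outside -1 to 1 is refused whole. A call with a gripper value outside its range is refused whole. The fingers move at their own pace and stop on an object; "grip_force" is the grip in N (left out, the last holds). Time passes only in rows, so rows that do not move let the fingers close, or fill a call up. It gives the time, the measured TCP pose, the force, the opening and the grip force at its end, in the units of the state.
- robot.get_obs(): the state, without advancing time (a new reading comes with each control period).
- robot.camera(name): name is "scene" or "side" or "wrist"; returns a dict with "image" (480x640x3 uint8, red, green, blue), "mtx" (3x3 intrinsics, pixels), "rvec" (rotation vector, rad) and "tvec" (3), from world to camera coordinates, as OpenCV has them. Camera axes: x right, y down, z forward; pixel columns grow to the right and rows downward; lengths in m; the calibration is good to about 2 mm. A picture is of the moment at which its call begins. There is no depth.
- robot.hand_in(): hands the job in; it is judged then, once.
The state is a dict: "time": time; "q": joint angles; "joint_velocities": joint speeds; "joint_torque": joint torques, N m; "position": TCP position; "tool_rot": TCP orientation; "ft_force": force on the tool from outside, world axes, zero at the start; "moment": the same for the moment, N m; "grip_width": finger opening in m; "grip_force": force on a finger pad.
Only numpy, scipy, OpenCV 4.12 (cv2) and the standard library are available. Lean on these libraries where they do the work, as an engineer would, in place of code of your own. Each camera call takes 0.05 s, during which the arm holds its last target. There are 200 camera calls.

### The job

The roller catch of the small optics cabinet has just been re-set, to hold the door a little off the front for airing; try it out with the door loaded. Stand the eyepiece upright in the empty pocket on the inside of the open door and let go of it, then push the door gently shut, feeling for the catch to snap and without ramming the door against its buffer, and take the hand off so that the catch alone keeps it shut for a moment. Then pull the door wide open again, the eyepiece still standing in its pocket, and disturb nothing else on the bench.

Things in the scene. Friction and masses are not known exactly. Their poses are not given: they have to be found in the camera images.
- cabinet: White steel optics cabinet, 160 mm deep (its x), 240 wide (y), 170 high, fixed; origin at the centre of its underside; its front plane is at x = -80 mm and its open front faces its own -x. It carries the grey door, hinged at the front edge on its +y side.
- door (a joint): Door angle in rad; grows as the door opens to the cabinet's -x (clockwise seen from above), up to 1.9; open at the start. 0 is parallel to the cabinet's front. Shut is NOT known from poses: the catch and its rubber buffer hold the door 0 to 32 mm off the front for airing: it is shut at some angle from -0.005 to 0.155, new each time. Slight friction; stays where left.
- striker (a point): Striker pin inside the free edge, 190 mm from the hinge, 134 above the bench. Some 0.07 rad before shut it meets a sprung roller (resistance rises to 6 to 9 N at the handle, then falls, and reverses to a pull of 3 to 5 N); about 0.02 rad before shut it passes and the door snaps home. Unsnapped, it is pushed back ajar. Reopening takes 3 to 6 N at the handle.
- buffer (a joint): How far the rubber buffer of the catch is squeezed, in m: 0 while the door is off it, about 0.0004 with the door resting snapped shut; each further mm takes about 10 N at the handle. More than 0.0022 (about 16 N at the handle) is ramming and harms it.
- door_hinge (a point): Point on the vertical hinge axis, 135 mm above the bench. Its frame is the door's: x is the normal towards the door's inner side, -y runs from the hinge to the free edge. Door panel 232 mm wide, outer face at x = -16 mm, inner face at x = -2, from 12 to 162 mm above the bench.
- door_handle (a point): Middle of the door's handle: a level round steel bar, 11 mm thick, along the door, 90 mm long, on the outer face, on two thin posts near its ends, bar centre 40 mm off that face, 150 mm from the hinge axis and 135 mm above the bench; it can be pinched or caged from above, or hooked behind. A pinch closing off centre shoves the door. Its frame is the door's.
- pocket (a point): Centre of the inner floor of the only pocket on the inner side of the door: open-topped square grey cup, 38 x 38 mm inside, walls 4 mm thick rising 28 mm above this point, 60 mm above the bench, its centre 39 mm from the door's inner face. Its frame is the door's.
- eyepiece: Black microscope eyepiece standing on the bench: stepped round body 70 mm high, barrel 31 mm in diameter up to 32 mm, above it an eye cup 40 mm in diameter from 36 to 66 mm; about 120 g; origin at the centre of its underside, z up.
- jar: Bystander: clear sample jar with a lid, 42 mm in diameter, 50 high; origin under its centre.
- dropper: Bystander: amber bottle with a black cap, 34 mm in diameter, 75 high; origin under its centre.
- tape: Bystander: white ring, a tape core, 64 mm in diameter, 18 high; origin under its centre.
- screwdriver: Bystander: screwdriver 150 mm long lying on the bench.
- dish: Bystander: clear shallow dish 90 mm in diameter, 15 high; origin under its centre.
- slidebox: Bystander: flat grey slide box 50 x 80 x 14 mm lying at the back of the cabinet's top; origin under its centre.
Not all that is in view belongs to the job. Leave any purple look-alike of the eyepiece alone.

How it is judged:
On the way, in this order (a step that is already met when the one before it is completed fails the run):
1. the eyepiece stands upright in the door's pocket, let go, while the door is open (horizontal distance between eyepiece and pocket below 0.012 m and z of eyepiece in the frame of pocket between -0.005 and 0.008 m and angle between eyepiece's own z axis and vertical below 0.35 rad and contact force between the fingers and eyepiece below 0.3 N and value of joint door above 0.6 rad), for 0.2 s.
2. the door has snapped shut in its catch and stays shut with the hand off it (value of joint door below 0.18 rad and value of joint buffer above 0.0001 m and velocity of joint door between -0.05 and 0.05 rad/s and contact force between each of the fingers, the arm and cabinet below 0.3 N and horizontal distance between eyepiece and pocket below 0.012 m and z of eyepiece in the frame of pocket between -0.005 and 0.008 m and angle between eyepiece's own z axis and vertical below 0.35 rad), for 0.4 s.
At the end, for the whole second after the job is handed in: After having been snapped shut, the door stands still and open by more than 1.0 rad, with nothing touching it; the eyepiece stands at rest in the pocket: on its floor (within 8 mm), within 12 mm of its centre, tilted less than 0.35 rad (it may lean on the pocket's wall) (horizontal distance between eyepiece and pocket below 0.012 m and z of eyepiece in the frame of pocket between -0.005 and 0.008 m and angle between eyepiece's own z axis and vertical below 0.35 rad and value of joint door above 1 rad and velocity of joint door between -0.05 and 0.05 rad/s and linear speed of eyepiece below 0.03 m/s and contact force between each of the arm, the fingers and cabinet below 0.3 N).
It fails at once if the door is rammed: its rubber buffer is squeezed by more than 2.2 mm (about 16 N at the handle) (value of joint buffer above 0.0022 m).
It fails at once if a bystander is moved by more than 25 mm (distance of any of jar, dropper, tape, screwdriver, dish, slidebox from where it was at the start of the episode above 0.025 m).
It also fails if it takes over 72 s, if anything falls off the work surface, if the arm or the gripper's body presses on something with over 40 N, if the wrist force passes 120 N, or if a joint passes its speed limit or range.

## Working session

There is one attempt and no reset: what is moved stays moved. The work goes in short steps, Python scripts to look and compute and a tool call to move; the robot and the scene stay as the last step left them, time stands still between calls to the robot, and variables do not carry over. Pictures are saved under pics/ and viewed, at most 12 in all, crops included, and the job is handed in when it is done.

Besides the shell and the picture viewer there is one more tool, called as name(argument=value, ...), one argument or row to a line, values as JSON. play_rows: Moves the arm, as the interface text tells. Shift numbers are shares of 0.03 m and turn numbers shares of 0.1 rad, none past 1 either way. Its arguments: {"type":"object","properties":{"steps":{"type":"array"},"grip_force":{"type":"number"}},"required":["steps"]}

```bash
mkdir -p pics; cat > h.py <<'E'
import numpy as np,cv2
from rig import robot
def cam(n):
    c=robot.camera(n);R=cv2.Rodrigues(np.array(c['rvec'],float))[0];t=np.array(c['tvec'],float).ravel()
    return c['image'],np.array(c['mtx']),R,t
def ray(C,u,v):
    _,K,R,t=C;d=R.T@np.linalg.inv(K)@np.array([u,v,1.]);return -R.T@t,d
def onz(C,u,v,z):
    o,d=ray(C,u,v);return o+d*(z-o[2])/d[2]
def proj(C,P):
    _,K,R,t=C;p=K@(R@np.array(P,float)+t);return p[:2]/p[2]
def save(C,f,crop=None,s=1):
    im=C[0][:,:,::-1]
    if crop:x0,y0,x1,y1=crop;im=im[y0:y1,x0:x1]
    cv2.imwrite('pics/'+f,cv2.resize(im,None,fx=s,fy=s,interpolation=cv2.INTER_CUBIC))
def st():
    o=robot.get_obs()
    for k in ('time','position','tool_rot','ft_force','grip_width','grip_force'):print(k,np.round(o[k],4))
E
python3 - <<'E'
from h import *
a=cam('scene');b=cam('side')
save(a,'s1.png');save(b,'d1.png');st()
for c in(a,b):print(-c[2].T@c[3])
E
```

```text
time 0.1
position [ 0.1581 -0.604   0.2217]
tool_rot [ 9.918e-01  1.275e-01  1.000e-04 -1.000e-03]
ft_force [ 0.1281  0.177  -0.66  ]
grip_width 0.0869
grip_force 0.0
[ 0.90911243 -0.63401269  1.1406091 ]
[ 0.48649262 -0.8879241   0.81167445]
```

View pics/s1.png

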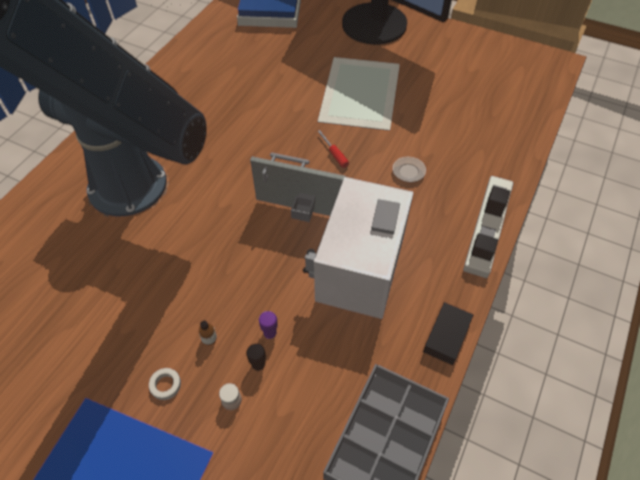

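View pics/d1.png

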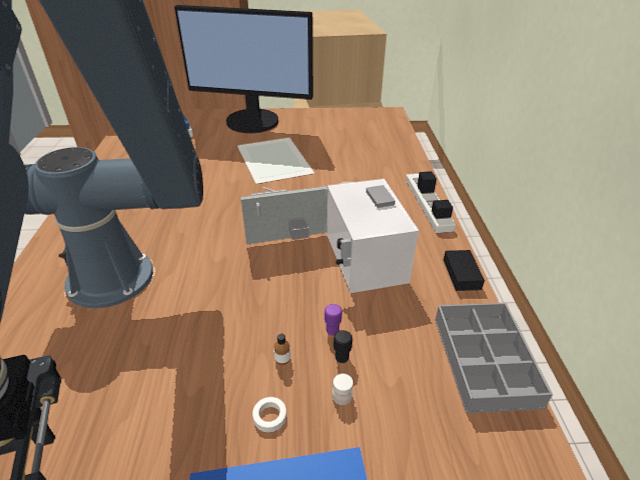

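The scene view shows two candidates. The black eyepiece is at scene (257,357) / side (343,346), and a purple look-alike is at scene (268,325) / side (333,318). The black one fits the description. The cabinet top's corners are near scene (343,178), (412,187), (383,275) and (318,262), and the door runs from about (343,178) to (255,160). I'll confirm with a crop and measure.

```bash
python3 - <<'E'
from h import *
a=cam('scene');b=cam('side')
A=a[0][130:420,130:430][:,:,::-1];B=b[0][170:420,225:425][:,:,::-1]
A=cv2.resize(A,None,fx=2,fy=2,interpolation=cv2.INTER_CUBIC)[:600];B=cv2.resize(B,None,fx=2,fy=2,interpolation=cv2.INTER_CUBIC)
cv2.imwrite('pics/cropB.png',cv2.resize(b[0][180:420,240:420][:,:,::-1],None,fx=2.5,fy=2.5,interpolation=cv2.INTER_CUBIC))
cv2.imwrite('pics/cropA.png',A)
def comps(C,m,lo,roi):
    x0,y0,x1,y1=roi;mm=np.zeros(m.shape,np.uint8);mm[y0:y1,x0:x1]=m[y0:y1,x0:x1]
    n,l,s,c=cv2.connectedComponentsWithStats(mm)
    return [(s[i],c[i].round(1)) for i in range(1,n) if s[i,4]>lo]
for nm,C,roi in(('scene',a,(235,335,285,375)),('side',b,(320,325,365,370))):
    m=(C[0].max(2)<55)
    for s,c in comps(C,m,60,roi):print(nm,'blk',s,c,onz(C,*c,.035))
# white top
for nm,C in(('scene',a),('side',b)):
    im=C[0].astype(int);m=((im.min(2)>150)&(im.max(2)-im.min(2)<25)).astype(np.uint8)
    roi=(300,160,430,320) 
    for s,c in comps(C,m,500,roi):
        print(nm,'white',s,c)
    mm=np.zeros_like(m);mm[160:320,300:430]=m[160:320,300:430]
    cs=max(cv2.findContours(mm,0,2)[0],key=cv2.contourArea)
    ap=cv2.approxPolyDP(cv2.convexHull(cs),3,True)[:,0]
    for p in ap:print(p,onz(C,*p,.17).round(4),C[0][p[1],p[0]])
E
```

```text
scene blk [248 345  17  25 336] [256.4 356.4] [ 0.57127844 -0.27518663  0.035     ]
side blk [334 335  18  28 312] [342.2 349.7] [ 0.56792857 -0.28567536  0.035     ]
scene white [ 314  177   99  103 5825] [362.1 229.8]
[344 177] [0.5671 0.1494 0.17  ] [170 165 157]
[412 193] [0.7232 0.1751 0.17  ] [186 175 167]
[389 279] [ 0.7653 -0.0545  0.17  ] [169 165 162]
[314 260] [ 0.6099 -0.0824  0.17  ] [168 162 158]
side white [ 300  179  118  114 5897] [366.2 227.5]
[384 179] [0.7193 0.1758 0.17  ] [235 228 227]
[416 227] [ 0.7595 -0.0447  0.17  ] [238 231 228]
[416 238] [ 0.7504 -0.0862  0.17  ] [158 154 151]
[389 285] [ 0.6624 -0.2354  0.17  ] [159 153 151]
[351 292] [ 0.5837 -0.2514  0.17  ] [159 153 152]
[300 190] [0.4891 0.1288 0.17  ] [190 195 189]
```

View pics/cropA.png

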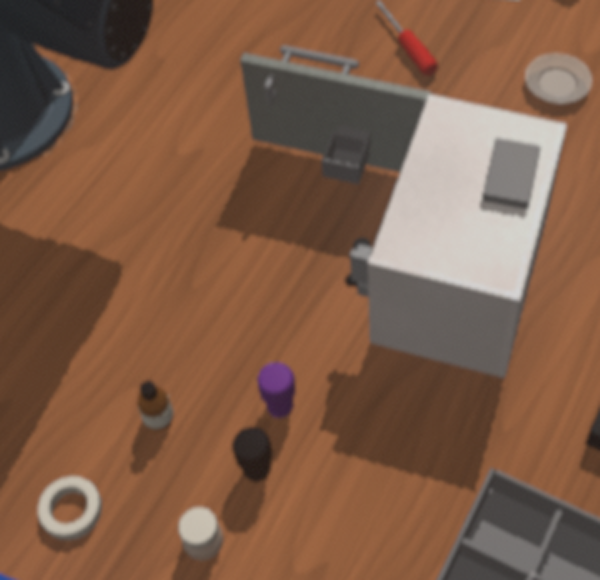

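View pics/cropB.png

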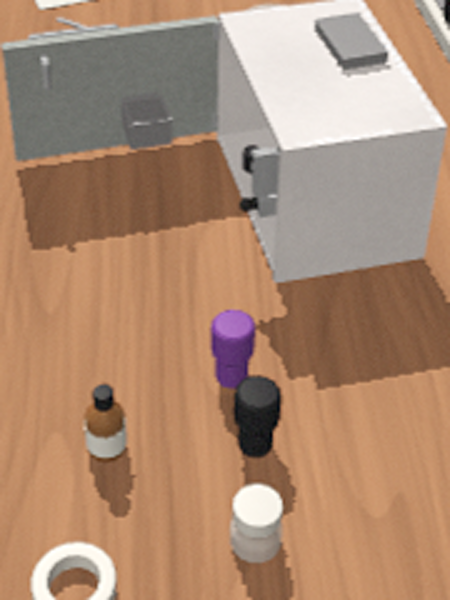

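Both crops confirm the targets. The black stepped eyepiece is at crop A (254,452) and crop B (257,415), and the purple decoy sits behind it. The pocket is at crop A (347,155) and crop B (147,120), and the handle bar runs from (283,49) to (357,63) in crop A. Next I'll zoom on the pocket and handle and compute the geometry.

```bash
python3 - <<'E'
from h import *
a=cam('scene');b=cam('side')
za=cv2.resize(a[0][145:225,245:350][:,:,::-1],None,fx=5,fy=5,interpolation=cv2.INTER_CUBIC)
zb=cv2.resize(b[0][180:250,235:340][:,:,::-1],None,fx=5,fy=5,interpolation=cv2.INTER_CUBIC)[:, :]
im=np.vstack([za[:, :],zb]);im=cv2.resize(im,None,fx=.8,fy=.8);cv2.imwrite('pics/z.png',im);print(im.shape)
def tri(pa,pb):
    o1,d1=ray(a,*pa);o2,d2=ray(b,*pb);A=np.stack([d1,-d2],1);s=np.linalg.lstsq(A,o2-o1,rcond=None)[0]
    p,q=o1+d1*s[0],o2+d2*s[1];return ((p+q)/2).round(4),np.linalg.norm(p-q).round(4)
print('eye cup top',onz(a,257,351,.07),onz(b,342.8,337.5,.07),tri((257,351),(342.8,337.5)))
print('eye base',onz(a,258.5,367,.0),onz(b,342,359,.0))
print('corner hinge',tri((343.5,176.5),(328.5,185)),'back+y',tri((413,192.5),(384,179)),'front-y',tri((315.5,262),(351,235)))
print('back-y',tri((390,279),(416.5,229.5)))
print('door free top',onz(a,251.8,158.5,.162),onz(b,242,197.5,.162))
print('handle',onz(a,271.5,154.5,.135),onz(a,308.5,161.5,.135))
E
```

```text
(600, 420, 3)
eye cup top [ 0.57702281 -0.27581152  0.07      ] [ 0.56824915 -0.28211615  0.07      ] (array([ 0.5708, -0.2693,  0.053 ]), np.float64(0.0022))
eye base [ 0.57703639 -0.28267894  0.        ] [ 5.68972617e-01 -2.83021291e-01 -1.11022302e-16]
corner hinge (array([0.5655, 0.15  , 0.1703]), np.float64(0.0002)) back+y (array([0.7223, 0.184 , 0.1638]), np.float64(0.003)) front-y (array([ 0.608 , -0.0796,  0.1713]), np.float64(0.0168))
back-y (array([ 0.7637, -0.046 ,  0.1612]), np.float64(0.0054))
door free top [0.34402749 0.10977963 0.162     ] [0.3389042  0.11127659 0.162     ]
handle [0.36477707 0.16346568 0.135     ] [0.45653815 0.18372884 0.135     ]
```

View pics/z.png

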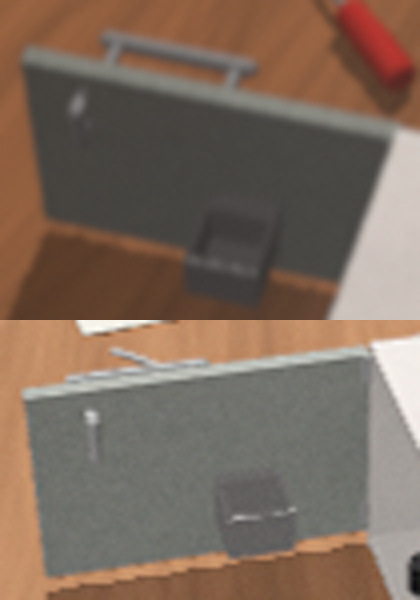

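```bash
python3 - <<'E'
from h import *
a=cam('scene');b=cam('side')
H=np.array([.5675,.1505]);al=.218
e=-np.array([np.cos(al),np.sin(al)]);x=np.array([np.sin(al),-np.cos(al)])
for C,ps in((a,[(291.75,208.25),(312,212)]),(b,[(293,229.25),(309,228)])):
    for p in ps:
        P=onz(C,*p,.088)[:2];print(P.round(4),'along',((P-H)@e).round(4),'normal',((P-H)@x).round(4))
# rough check of whole: reproject door pts
for C in(a,b):
    for s,n,z in((.150,-.056,.135),(.105,-.056,.135),(.195,-.056,.135),(.232,-.002,.162),(.232,-.002,.012)):
        print(proj(C,[*(H+s*e+n*x),z]).round(1),end=' ')
    print()
E
```

```text
[0.4697 0.0706] along 0.1127 normal 0.0568
[0.518  0.0824] along 0.063 normal 0.0558
[0.468  0.0674] along 0.1151 normal 0.0597
[0.5101 0.071 ] along 0.0732 normal 0.0652
[289.1 158. ] [306.9 161.3] [271.5 154.7] [248.9 160.1] [255.2 200.1] 
[270.7 192.9] [286.8 190.6] [254.3 195.2] [242.4 199.4] [247.7 244.7]
```

```bash
cat >> h.py <<'E'
def psi(o):
    q=o['tool_rot'];return 2*np.arctan2(q[1],q[0])
def plan(T,ps=None,n=10,claw=1.):
    """rows: even shift to T (xyz), turn to ps, in n rows"""
    o=robot.get_obs();p=np.array(o['position']);s=psi(o);ps=s if ps is None else ps
    d=(np.array(T)-p)/n;ds=(ps-s+np.pi/2)%np.pi-np.pi/2 if False else ps-s
    print('from',p.round(4),'psi',round(s,3),'q6',round(o['q'][5],2))
    for i in range(n):
        w=-ds/n/.1
        # shift in axes at row start
        c=np.array([d[0]*np.cos(s)+d[1]*np.sin(s),d[0]*np.sin(s)-d[1]*np.cos(s),-d[2]])/.03
        print('%g,%.2f,%.2f,%.2f,%.2f,'%(claw,*c,w),end=' ');s+=ds/n
    print()
E
python3 - <<'E'
from h import *
a=cam('scene');b=cam('side')
for C,p,q in((a,(268.5,320),(230,390)),(b,(333.5,311),(343,382))):
    print('decoy',onz(C,*p,.066)[:2],'jar',onz(C,*q,.05)[:2])
plan([.573,-.281,.2],None,20)
E
```

```text
decoy [ 0.56139868 -0.20227697] jar [ 0.56544253 -0.36611128]
decoy [ 0.55491344 -0.20461368] jar [ 0.56106734 -0.3735956 ]
from [ 0.1582 -0.6046  0.2225] psi 0.256 q6 -0.18
1,0.81,-0.35,0.04,-0.00, 1,0.81,-0.35,0.04,-0.00, 1,0.81,-0.35,0.04,-0.00, 1,0.81,-0.35,0.04,-0.00, 1,0.81,-0.35,0.04,-0.00, 1,0.81,-0.35,0.04,-0.00, 1,0.81,-0.35,0.04,-0.00, 1,0.81,-0.35,0.04,-0.00, 1,0.81,-0.35,0.04,-0.00, 1,0.81,-0.35,0.04,-0.00, 1,0.81,-0.35,0.04,-0.00, 1,0.81,-0.35,0.04,-0.00, 1,0.81,-0.35,0.04,-0.00, 1,0.81,-0.35,0.04,-0.00, 1,0.81,-0.35,0.04,-0.00, 1,0.81,-0.35,0.04,-0.00, 1,0.81,-0.35,0.04,-0.00, 1,0.81,-0.35,0.04,-0.00, 1,0.81,-0.35,0.04,-0.00, 1,0.81,-0.35,0.04,-0.00,
```

```bash
python3 - <<'E'
from h import *
plan([.573,-.281,.2],1.72,20)
E
```

```text
from [ 0.1582 -0.6046  0.2225] psi 0.256 q6 -0.18
1,0.81,-0.35,0.04,-0.73, 1,0.83,-0.29,0.04,-0.73, 1,0.85,-0.23,0.04,-0.73, 1,0.86,-0.16,0.04,-0.73, 1,0.87,-0.10,0.04,-0.73, 1,0.88,-0.04,0.04,-0.73, 1,0.88,0.03,0.04,-0.73, 1,0.87,0.09,0.04,-0.73, 1,0.86,0.16,0.04,-0.73, 1,0.85,0.22,0.04,-0.73, 1,0.83,0.28,0.04,-0.73, 1,0.81,0.34,0.04,-0.73, 1,0.78,0.40,0.04,-0.73, 1,0.75,0.45,0.04,-0.73, 1,0.71,0.51,0.04,-0.73, 1,0.68,0.56,0.04,-0.73, 1,0.63,0.61,0.04,-0.73, 1,0.59,0.65,0.04,-0.73, 1,0.54,0.69,0.04,-0.73, 1,0.49,0.73,0.04,-0.73,
```

play_rows(
  steps=[1, 0.81, -0.35, 0.04, -0.73, 1, 0.83, -0.29, 0.04, -0.73, 1, 0.85, -0.23, 0.04, -0.73, 1, 0.86, -0.16, 0.04, -0.73, 1, 0.87, -0.1, 0.04, -0.73, 1, 0.88, -0.04, 0.04, -0.73, 1, 0.88, 0.03, 0.04, -0.73, 1, 0.87, 0.09, 0.04, -0.73, 1, 0.86, 0.16, 0.04, -0.73, 1, 0.85, 0.22, 0.04, -0.73],
)

```text
time: 1.5
position: [0.3668, -0.442, 0.2107]
tool_rot: [0.88, 0.474, 0.0, 0.0]
ft_force: [0.1, -0.9, -0.1]
grip_width: 0.0873
grip_force: 0.0
```

play_rows(
  steps=[1, 0.83, 0.28, 0.04, -0.73, 1, 0.81, 0.34, 0.04, -0.73, 1, 0.78, 0.4, 0.04, -0.73, 1, 0.75, 0.45, 0.04, -0.73, 1, 0.71, 0.51, 0.04, -0.73, 1, 0.68, 0.56, 0.04, -0.73, 1, 0.63, 0.61, 0.04, -0.73, 1, 0.59, 0.65, 0.04, -0.73, 1, 0.54, 0.69, 0.04, -0.73, 1, 0.49, 0.73, 0.04, -0.73],
)

```text
time: 2.5
position: [0.5746, -0.2806, 0.1986]
tool_rot: [0.653, 0.757, -0.0, 0.0]
ft_force: [-0.5, -0.1, -0.1]
grip_width: 0.0872
grip_force: 0.0
```

```bash
python3 - <<'E'
from h import *
w=cam('wrist');st()
save(w,'w1.png')
print(proj(w,[.573,-.281,.07]),-w[2].T@w[3])
m=(w[0].max(2)<60).astype(np.uint8)
n,l,s,c=cv2.connectedComponentsWithStats(m)
for i in range(1,n):
    if s[i,4]>300:print(s[i],c[i].round(1),onz(w,*c[i],.068)[:2])
E
```

```text
time 2.55
position [ 0.5778 -0.2777  0.1985]
tool_rot [0.6513 0.7589 0.0018 0.0008]
ft_force [2.3009 0.7819 0.2505]
grip_width 0.0871
grip_force 0.0
[320.14153772 228.29189041] [ 0.56547559 -0.21407788  0.36021386]
[    0   267   640   213 57484] [249.3 412.7] [ 0.53516378 -0.45705436]
[ 435  267  205  101 6666] [542.1 318.2] [ 0.76642766 -0.33020345]
[180 272  46  26 762] [208.1 287.1] [ 0.49023503 -0.34326765]
[422 272  46  26 660] [440.3 288. ] [ 0.67681906 -0.31638264]
[496 461  52  19 936] [521.9 470. ] [ 0.79197887 -0.48216129]
[620 460  20  20 328] [630.8 470.6] [ 0.89253373 -0.46801855]
```

View pics/w1.png

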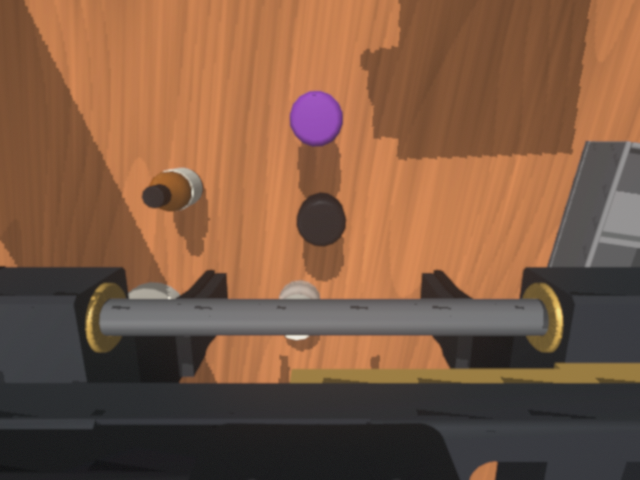

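The black eyepiece's top is at wrist (321,218), the purple decoy at (316,118) and the jar at (298,310). The jaws are well aligned in x. I'll refine with an ellipse fit.

```bash
python3 - <<'E'
from h import *
w=cam('wrist');w=cam('wrist');st()
m=(w[0].max(2)<65).astype(np.uint8);m[262:]=0
n,l,s,c=cv2.connectedComponentsWithStats(m)
for i in range(1,n):
    if s[i,4]>300:print(s[i],c[i].round(1),onz(w,*c[i],.066)[:2])
plan([.573,-.279,.1],1.72,10)
E
```

```text
time 2.65
position [ 0.5746 -0.2802  0.1984]
tool_rot [ 6.532e-01  7.572e-01 -1.000e-04  0.000e+00]
ft_force [ 0.0239  0.1192 -0.5481]
grip_width 0.087
grip_force 0.0
[145 187  23  21 316] [157.2 197.8] [ 0.44727856 -0.27496718]
[ 297  195   45   52 1659] [319.5 222.1] [ 0.57347383 -0.27544444]
from [ 0.5746 -0.2802  0.1984] psi 1.718 q6 -0.78
1,0.00,-0.00,0.33,-0.00, 1,0.00,-0.00,0.33,-0.00, 1,0.00,-0.00,0.33,-0.00, 1,0.00,-0.00,0.33,-0.00, 1,0.00,-0.00,0.33,-0.00, 1,0.00,-0.00,0.33,-0.00, 1,0.00,-0.00,0.33,-0.00, 1,0.00,-0.00,0.33,-0.00, 1,0.00,-0.00,0.33,-0.00, 1,0.00,-0.00,0.33,-0.00,
```

play_rows(
  steps=[1, 0.1, -0.04, 0.5, 0, 1, 0, 0, 0.5, 0, 1, 0, 0, 0.5, 0, 1, 0, 0, 0.5, 0, 1, 0, 0, 0.5, 0, 1, 0, 0, 0.5, 0, 1, 0, 0, 0.6, 0, 1, 0, 0, 0.6, 0, 1, 0, 0, 0.6, 0, 1, 0, 0, 0.34, 0],
  grip_force=15,
)

```text
time: 3.65
position: [0.5711, -0.2782, 0.0424]
tool_rot: [0.654, 0.756, -0.0, -0.001]
ft_force: [0.2, -0.4, 0.7]
grip_width: 0.0869
grip_force: 0.0
```

play_rows(
  steps=[-1, 0, 0, 0, 0, -1, 0, 0, 0, 0, -1, 0, 0, 0, 0, -1, 0, 0, 0, 0, -1, 0, 0, 0, 0, -1, 0, 0, 0, 0, -1, 0, 0, 0, 0, -1, 0, 0, 0, 0, -1, 0, 0, 0, 0, -1, 0, 0, 0, 0],
)

```text
time: 4.65
position: [0.5722, -0.2786, 0.0446]
tool_rot: [0.654, 0.756, -0.0, 0.0]
ft_force: [-0.6, 0.1, 2.9]
grip_width: 0.0394
grip_force: 15.0
```

```bash
python3 - <<'E'
from h import *
st();plan([.53,-.15,.3],1.75,10,-1)
E
```

```text
time 4.65
position [ 0.5722 -0.2786  0.0446]
tool_rot [ 6.540e-01  7.565e-01 -0.000e+00  1.000e-04]
ft_force [-0.5996  0.1261  2.9189]
grip_width 0.0394
grip_force 15.0012
from [ 0.5722 -0.2786  0.0446] psi 1.716 q6 -0.77
-1,0.44,-0.08,-0.85,-0.03, -1,0.44,-0.08,-0.85,-0.03, -1,0.44,-0.07,-0.85,-0.03, -1,0.45,-0.07,-0.85,-0.03, -1,0.45,-0.07,-0.85,-0.03, -1,0.45,-0.07,-0.85,-0.03, -1,0.45,-0.07,-0.85,-0.03, -1,0.45,-0.07,-0.85,-0.03, -1,0.45,-0.06,-0.85,-0.03, -1,0.45,-0.06,-0.85,-0.03,
```

play_rows(
  steps=[-1, 0, 0, -0.7, 0, -1, 0, 0, -1, 0, -1, 0, 0, -1, 0, -1, 0, 0, -1, 0, -1, 0.5, -0.04, -1, 0, -1, 0.8, -0.08, -1, 0, -1, 0.8, -0.08, -1, -0.1, -1, 0.8, -0.08, 0, -0.1, -1, 0.8, -0.08, 0, -0.1, -1, 0.8, -0.08, 0, -0.1],
)

```text
time: 5.65
position: [0.5375, -0.146, 0.2452]
tool_rot: [0.639, 0.769, 0.0, -0.0]
ft_force: [0.4, -0.3, -0.7]
grip_width: 0.0397
grip_force: 15.0
```

play_rows(
  steps=[-1, 0.9, -0.08, 0, -0.1, -1, 0.9, -0.08, 0, -0.1, -1, 0.9, -0.08, 0, -0.1, -1, 0.9, -0.08, 0, -0.1, -1, 0.9, -0.08, 0, -0.03, -1, 0.7, -0.08, 0, 0, -1, 0.5, -0.04, 0, 0, -1, 0.2, 0, 0, 0, -1, 0, 0, 0, 0, -1, 0, 0, 0, 0],
)

```text
time: 6.65
position: [0.4865, 0.022, 0.2454]
tool_rot: [0.622, 0.783, -0.0, 0.0]
ft_force: [-0.1, 0.4, -1.3]
grip_width: 0.0393
grip_force: 15.0
```

```bash
python3 - <<'E'
from h import *
w=cam('wrist');st();save(w,'w2.png')
H=np.array([.5675,.1505]);al=.218
e=-np.array([np.cos(al),np.sin(al)]);x=np.array([np.sin(al),-np.cos(al)])
for s,n,z in((.09,.037,.088),(.071,.018,.088),(.109,.018,.088),(.071,.056,.088),(.109,.056,.088),(.232,-.002,.162),(0,-.002,.162)):
    print(proj(w,[*(H+s*e+n*x),z]).round(1),end=' ')
E
```

```text
time 6.7
position [0.4866 0.0219 0.2454]
tool_rot [6.223e-01 7.828e-01 0.000e+00 4.000e-04]
ft_force [ 0.199   0.1349 -0.809 ]
grip_width 0.0394
grip_force 14.9987
[344.1 133.6] [368.7 108.9] [320.5 108.5] [366.9 158. ] [320.2 157.6] [110.8  61.1] [504.5  65.2]
```

View pics/w2.png

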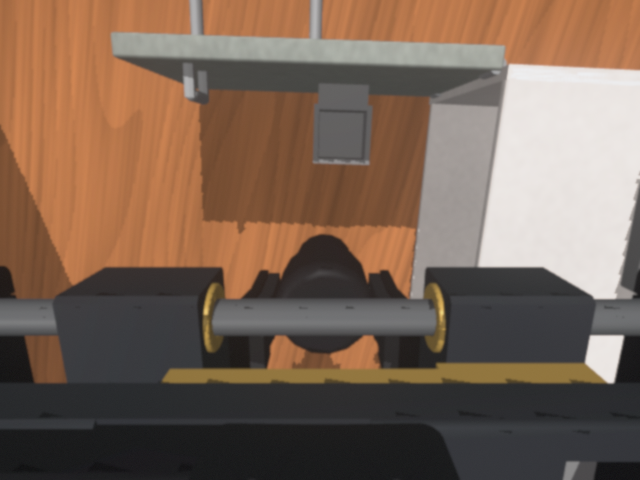

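Wrist view: the pocket's outer front edge spans (313,162)–(370,162), within 2 px of the prediction. The barrel bottom of the held eyepiece peaks at about (323,235). I'll check where the eyepiece sits in the grip.

```bash
python3 - <<'E'
from h import *
w=cam('wrist')
o=robot.get_obs();p=np.array(o['position']);s=psi(o);xt=np.array([np.cos(s),np.sin(s),0])
for d in(-.004,0,.004):print(d,proj(w,p+xt*(.0155+d)-[0,0,.0446]).round(1))
g=w[0].max(2);print(g[226:250,323])
print(g[245,285:365])
plan([.4861,.0943,.2],1.785,10,-1)
E
```

```text
-0.004 [321.8 241.8]
0 [321.8 234.8]
0.004 [321.7 227.7]
[143 164 174 176 175 173 166 144 102  63  49  46  46  47  46  46  46  45
  45  47  45  46  45  47]
[183 188 192 192 193 192 192 192 188 183 177 173 170 170 166 150 115  77
  53  48  47  47  46  47  48  48  46  47  47  47  48  46  46  47  46  46
  47  46  47  46  47  45  46  46  45  46  46  47  45  46  47  46  46  46
  45  45  45  45  47  58  86 125 155 171 177 179 180 178 176 174 175 176
 181 183 185 184 182 181 182 185]
from [0.4865 0.0218 0.2453] psi 1.798 q6 -0.41
-1,0.24,0.05,0.15,0.01, -1,0.24,0.05,0.15,0.01, -1,0.24,0.05,0.15,0.01, -1,0.24,0.05,0.15,0.01, -1,0.24,0.05,0.15,0.01, -1,0.24,0.05,0.15,0.01, -1,0.24,0.05,0.15,0.01, -1,0.24,0.05,0.15,0.01, -1,0.24,0.05,0.15,0.01, -1,0.24,0.05,0.15,0.01,
```

play_rows(
  steps=[-1, 0.3, 0.07, 0.2, 0, -1, 0.3, 0.07, 0.2, 0, -1, 0.3, 0.07, 0.2, 0, -1, 0.3, 0.07, 0.2, 0, -1, 0.3, 0.07, 0.2, 0, -1, 0.3, 0.07, 0.2, 0, -1, 0.3, 0.06, 0.2, 0, -1, 0.28, 0.06, 0.1, 0, -1, 0, 0, 0, 0, -1, 0, 0, 0, 0],
)

```text
time: 7.75
position: [0.4857, 0.096, 0.2004]
tool_rot: [0.622, 0.783, -0.0, 0.0]
ft_force: [-0.9, -0.7, -1.6]
grip_width: 0.0395
grip_force: 15.0
```

```bash
python3 - <<'E'
from h import *
w=cam('scene');st();plan([.4861,.0950,.107],None,10,-1)
b=cam('side')
za=cv2.resize(w[0][130:250,230:390][:,:,::-1],None,fx=2.5,fy=2.5,interpolation=cv2.INTER_CUBIC)
zb=cv2.resize(b[0][140:260,220:380][:,:,::-1],None,fx=2.5,fy=2.5,interpolation=cv2.INTER_CUBIC)
cv2.imwrite('pics/p3.png',np.vstack([za,zb]))
E
```

```text
time 7.8
position [0.4858 0.0958 0.2005]
tool_rot [6.22e-01 7.83e-01 1.00e-04 3.00e-04]
ft_force [ 0.2851  0.0871 -1.3044]
grip_width 0.0397
grip_force 14.9987
from [0.4858 0.0958 0.2005] psi 1.799 q6 -0.26
-1,-0.00,0.00,0.31,-0.00, -1,-0.00,0.00,0.31,-0.00, -1,-0.00,0.00,0.31,-0.00, -1,-0.00,0.00,0.31,-0.00, -1,-0.00,0.00,0.31,-0.00, -1,-0.00,0.00,0.31,-0.00, -1,-0.00,0.00,0.31,-0.00, -1,-0.00,0.00,0.31,-0.00, -1,-0.00,0.00,0.31,-0.00, -1,-0.00,0.00,0.31,-0.00,
```

play_rows(
  steps=[-1, -0.03, 0, 0.35, 0, -1, 0, 0, 0.35, 0, -1, 0, 0, 0.35, 0, -1, 0, 0, 0.35, 0, -1, 0, 0, 0.3, 0, -1, 0, 0, 0.3, 0, -1, 0, 0, 0.2, 0, -1, 0, 0, 0.2, 0, -1, 0, 0, 0.1, 0, -1, 0, 0, 0, 0],
)

```text
time: 8.85
position: [0.4856, 0.095, 0.125]
tool_rot: [0.622, 0.783, -0.0, -0.0]
ft_force: [-0.0, -0.3, -1.9]
grip_width: 0.0393
grip_force: 15.0
```

play_rows(
  steps=[-1, 0, 0, 0.1, 0, -1, 0, 0, 0.1, 0, -1, 0, 0, 0.1, 0, -1, 0, 0, 0.1, 0, -1, 0, 0, 0.1, 0, -1, 0, 0, 0.08, 0, -1, 0, 0, 0, 0, -1, 0, 0, 0, 0, -1, 0, 0, 0, 0, -1, 0, 0, 0, 0],
)

```text
time: 9.85
position: [0.4859, 0.095, 0.1081]
tool_rot: [0.622, 0.783, 0.0, 0.0]
ft_force: [0.4, -0.6, -0.7]
grip_width: 0.0396
grip_force: 15.0
```

play_rows(
  steps=[-1, 0, 0, 0.04, 0, -1, 0, 0, 0.03, 0, -1, 0, 0, 0, 0, 0.2, 0, 0, 0, 0, 0.6, 0, 0, 0, 0, 0.6, 0, 0, 0, 0, 0.6, 0, 0, 0, 0, 0.6, 0, 0, 0, 0, 0.6, 0, 0, 0, 0, 0.6, 0, 0, 0, 0],
)

```text
time: 10.85
position: [0.4858, 0.095, 0.1059]
tool_rot: [0.622, 0.783, 0.0, -0.0]
ft_force: [-0.1, 1.0, -0.5]
grip_width: 0.0694
grip_force: 0.0
```

play_rows(
  steps=[0.6, 0, 0, -0.2, 0, 0.6, 0, 0, -0.5, 0, 0.6, 0, 0, -0.8, 0, 0.6, 0, 0, -0.9, 0, 0.6, -0.3, 0, -0.9, 0, 0.6, -0.6, 0, -0.9, 0, 0.6, -0.6, 0, -0.9, 0, 0.6, -0.6, 0, 0, 0, 0.6, -0.2, 0, 0, 0, 0.6, 0, 0, 0, 0],
)

```text
time: 11.85
position: [0.501, 0.0274, 0.2587]
tool_rot: [0.623, 0.782, -0.0, -0.0]
ft_force: [-0.2, 0.5, -0.2]
grip_width: 0.0695
grip_force: 0.0
```

```bash
python3 - <<'E'
from h import *
w=cam('wrist');st();save(w,'w3.png')
E
```

```text
time 11.9
position [0.5006 0.028  0.2583]
tool_rot [ 6.224e-01  7.827e-01 -3.000e-04 -1.000e-03]
ft_force [ 0.0198  0.0513 -0.3371]
grip_width 0.0697
grip_force 0.0
```

View pics/w3.png

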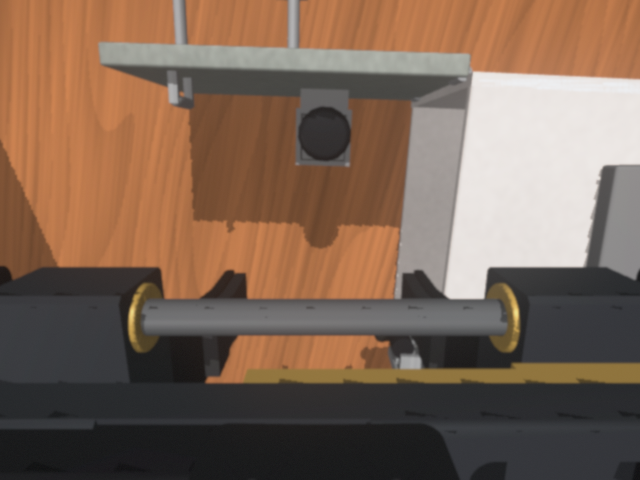

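The eyepiece stands centred in the pocket (cup at (324,133), rim at (297–350, 90–165)). The door's top edge runs (102,63)→(470,76). Next I'll refine the door line and the handle.

```bash
python3 - <<'E'
from h import *
w=cam('wrist');g=w[0].astype(int).sum(2)/3
P=[]
for u in range(130,440,10):
    col=g[45:90,u];d=np.diff(cv2.GaussianBlur(col.astype(np.float32).reshape(-1,1),(1,5),0).ravel());v=45+np.argmin(d)+.5
    P.append(onz(w,u,v,.162)[:2])
P=np.array(P);k,c=np.polyfit(P[:,0],P[:,1],1)
r=P[:,1]-k*P[:,0]-c;ok=abs(r)<.003;k,c=np.polyfit(P[ok,0],P[ok,1],1);print('al',np.arctan(k),'y at .5675',k*.5675+c,ok.mean(),r.std())
a=cam('scene');b=cam('side')
for C,roi in((a,(262,145,318,172)),):
    x0,y0,x1,y1=roi;cr=C[0][y0:y1,x0:x1].astype(int);sat=cr.max(2)-cr.min(2)
    m=(sat<25)&(cr.max(2)>90)
    for i in range(m.shape[0]):print(''.join('#' if v else '.' for v in m[i]))
plan([.409,.173,.22],.218,16,-.31)
E
```

```text
al 0.19648585584956116 y at .5675 0.15081030159020675 1.0 0.00017466215300364322
........................................................
........................................................
........................................................
........................................................
........................................................
........................................................
........................................................
........................................................
............#...........................................
............#####.......................................
............#########...................................
...............###########..............................
...................############.........................
........................############....................
.............................#############..............
..................................##########............
..............##..#..................######.............
..............#######.............................
[... 314 characters left out ...]
..###################.............
.###.........................##############.............
.####.............................##########............
####..................................######............
from [0.5006 0.0286 0.2581] psi 1.8 q6 -0.4
-0.31,0.34,-0.12,0.08,0.99, -0.31,0.32,-0.15,0.08,0.99, -0.31,0.31,-0.18,0.08,0.99, -0.31,0.29,-0.21,0.08,0.99, -0.31,0.27,-0.24,0.08,0.99, -0.31,0.24,-0.26,0.08,0.99, -0.31,0.21,-0.29,0.08,0.99, -0.31,0.18,-0.31,0.08,0.99, -0.31,0.15,-0.32,0.08,0.99, -0.31,0.12,-0.34,0.08,0.99, -0.31,0.09,-0.35,0.08,0.99, -0.31,0.05,-0.35,0.08,0.99, -0.31,0.02,-0.36,0.08,0.99, -0.31,-0.02,-0.36,0.08,0.99, -0.31,-0.05,-0.35,0.08,0.99, -0.31,-0.09,-0.35,0.08,0.99,
```

play_rows(
  steps=[-0.31, 0.34, -0.12, 0.08, 1, -0.31, 0.32, -0.15, 0.08, 1, -0.31, 0.31, -0.18, 0.08, 1, -0.31, 0.29, -0.21, 0.08, 1, -0.31, 0.27, -0.24, 0.08, 1, -0.31, 0.24, -0.26, 0.08, 1, -0.31, 0.21, -0.29, 0.08, 1, -0.31, 0.18, -0.31, 0.08, 1, -0.31, 0.15, -0.32, 0.08, 1, -0.31, 0.12, -0.34, 0.08, 1],
)

```text
time: 13.05
position: [0.4434, 0.1196, 0.2343]
tool_rot: [0.922, 0.387, -0.001, -0.0]
ft_force: [0.6, -0.4, -0.1]
grip_width: 0.0298
grip_force: 0.0
```

play_rows(
  steps=[-0.31, 0.09, -0.35, 0.08, 1, -0.31, 0.05, -0.35, 0.08, 1, -0.31, 0.02, -0.36, 0.08, 1, -0.31, -0.02, -0.36, 0.08, 1, -0.31, -0.05, -0.38, 0.08, 1, -0.31, -0.09, -0.38, 0.08, 1, -0.31, 0, 0, 0, 0, -0.31, 0, 0, 0, 0, -0.31, 0, 0, 0, 0, -0.31, 0, 0, 0, 0],
)

```text
time: 14.05
position: [0.4104, 0.1751, 0.2205]
tool_rot: [0.995, 0.099, 0.0, 0.0]
ft_force: [0.8, -0.5, 0.1]
grip_width: 0.0301
grip_force: 0.0
```

```bash
python3 - <<'E'
from h import *
w=cam('wrist');st();save(w,'w4.png')
H=np.array([.5675,.1495]);al=.1965
e=-np.array([np.cos(al),np.sin(al)]);x=np.array([np.sin(al),-np.cos(al)])
print(H+.15*e-.056*x,[proj(w,[*(H+s*e-.056*x),.135]).round(1) for s in(.105,.195)])
plan([*(H+.15*e-.056*x),.118],.1965,10,-.31)
E
```

```text
time 14.1
position [0.4103 0.175  0.2205]
tool_rot [9.951e-01 9.930e-02 2.000e-04 0.000e+00]
ft_force [ 0.6791  0.3956 -0.3934]
grip_width 0.0299
grip_force 0.0
[0.40945329 0.17513665] [array([322.8, 178.3]), array([322.6, 308.5])]
from [0.4103 0.175  0.2205] psi 0.199 q6 1.52
-0.31,-0.00,-0.00,0.34,0.00, -0.31,-0.00,-0.00,0.34,0.00, -0.31,-0.00,-0.00,0.34,0.00, -0.31,-0.00,-0.00,0.34,0.00, -0.31,-0.00,-0.00,0.34,0.00, -0.31,-0.00,-0.00,0.34,0.00, -0.31,-0.00,-0.00,0.34,0.00, -0.31,-0.00,-0.00,0.34,0.00, -0.31,-0.00,-0.00,0.34,0.00, -0.31,-0.00,-0.00,0.34,0.00,
```

View pics/w4.png

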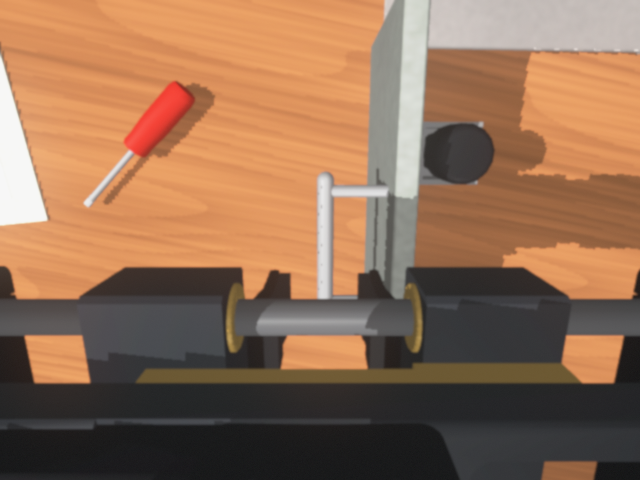

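The bar at column 325 lies between the fingers and the posts are at rows 190 and 298, so the cage is aligned. Descending.

play_rows(
  steps=[-0.31, 0, 0, 0.5, 0, -0.31, 0, 0, 0.5, 0, -0.31, 0, 0, 0.5, 0, -0.31, 0, 0, 0.5, 0, -0.31, 0, 0, 0.5, 0, -0.31, 0, 0, 0.5, 0, -0.31, 0, 0, 0.42, 0, -0.31, 0, 0, 0, 0, -0.31, 0, 0, 0, 0, -0.31, 0, 0, 0, 0],
)

```text
time: 15.1
position: [0.4106, 0.1753, 0.1184]
tool_rot: [0.995, 0.099, 0.001, -0.0]
ft_force: [-0.2, -1.0, -0.2]
grip_width: 0.03
grip_force: 0.0
```

```bash
cat >> h.py <<'E'
H=np.array([.5675,.1495]);CY=.177
def tcp(th,off=0):  # handle bar centre at door angle th, off along inner normal
    al=np.pi/2+CY-th;e=-np.array([np.cos(al),np.sin(al)]);x=np.array([np.sin(al),-np.cos(al)])
    return H+.15*e+(-.056+off)*x, al
def arc(ths,offs,s=None,p=None,claw=-.31):
    o=robot.get_obs();p=np.array(o['position'][:2]) if p is None else p;s=psi(o) if s is None else s
    for i,(th,of) in enumerate(zip(ths,offs)):
        T,a=tcp(th,of);d=T-p
        print('%g, %.2f, %.2f, 0, %.2f,'%(claw,(d[0]*np.cos(s)+d[1]*np.sin(s))/.03,(d[0]*np.sin(s)-d[1]*np.cos(s))/.03,-(a-s)/.1),end=' ' if i%10<9 else '\n')
        p=T;s=a
E
python3 - <<'E'
from h import *
st()
# push finger at bar: tool centre leads bar by ~ 9.5mm toward inner normal
th=np.linspace(1.551,.30,31)[1:]
arc(th,np.minimum(.0095,np.arange(1,31)*.004))
E
```

```text
time 15.1
position [0.4106 0.1753 0.1184]
tool_rot [ 9.951e-01  9.920e-02  7.000e-04 -0.000e+00]
ft_force [-0.2193 -0.9553 -0.1641]
grip_width 0.03
grip_force 0.0
-0.31, -0.11, 0.34, 0, -0.40, -0.31, -0.06, 0.34, 0, -0.42, -0.31, -0.06, 0.26, 0, -0.42, -0.31, -0.06, 0.21, 0, -0.42, -0.31, -0.06, 0.21, 0, -0.42, -0.31, -0.06, 0.21, 0, -0.42, -0.31, -0.06, 0.21, 0, -0.42, -0.31, -0.06, 0.21, 0, -0.42, -0.31, -0.06, 0.21, 0, -0.42, -0.31, -0.06, 0.21, 0, -0.42,
-0.31, -0.06, 0.21, 0, -0.42, -0.31, -0.06, 0.21, 0, -0.42, -0.31, -0.06, 0.21, 0, -0.42, -0.31, -0.06, 0.21, 0, -0.42, -0.31, -0.06, 0.21, 0, -0.42, -0.31, -0.06, 0.21, 0, -0.42, -0.31, -0.06, 0.21, 0, -0.42, -0.31, -0.06, 0.21, 0, -0.42, -0.31, -0.06, 0.21, 0, -0.42, -0.31, -0.06, 0.21, 0, -0.42,
-0.31, -0.06, 0.21, 0, -0.42, -0.31, -0.06, 0.21, 0, -0.42, -0.31, -0.06, 0.21, 0, -0.42, -0.31, -0.06, 0.21, 0, -0.42, -0.31, -0.06, 0.21, 0, -0.42, -0.31, -0.06, 0.21, 0, -0.42, -0.31, -0.06, 0.21, 0, -0.42, -0.31, -0.06, 0.21, 0, -0.42, -0.31, -0.06, 0.21, 0, -0.42, -0.31, -0.06, 0.21, 0, -0.42,
```

play_rows(
  steps=[-0.31, -0.05, 0.1, 0, 0, -0.31, -0.06, 0.2, 0, -0.2, -0.31, -0.06, 0.25, 0, -0.4, -0.31, -0.06, 0.25, 0, -0.42, -0.31, -0.06, 0.21, 0, -0.42, -0.31, -0.06, 0.21, 0, -0.42, -0.31, -0.06, 0.21, 0, -0.42, -0.31, -0.06, 0.21, 0, -0.42, -0.31, -0.06, 0.21, 0, -0.42, -0.31, -0.06, 0.21, 0, -0.42],
)

```text
time: 16.1
position: [0.413, 0.1112, 0.1183]
tool_rot: [0.962, 0.274, -0.0, -0.0]
ft_force: [-0.6, 0.1, 0.6]
grip_width: 0.0301
grip_force: 0.4
```

```bash
python3 - <<'E'
from h import *
st();o=robot.get_obs();s=psi(o);print('psi',s,'th',np.pi/2+CY-s)
p=np.array(o['position'][:2])
for t in np.arange(1.0,1.5,.05):
    T,a=tcp(t,.0095);print(round(t,2),((p-T)*1000).round(1))
E
```

```text
time 16.1
position [0.413  0.1112 0.1183]
tool_rot [ 9.618e-01  2.737e-01 -2.000e-04 -1.000e-04]
ft_force [-0.5737  0.0664  0.5991]
grip_width 0.0301
grip_force 0.363
psi 0.55456891519617 th 1.1932274115987265
1.0 [-12.9  29.6]
1.05 [-9.7 22.5]
1.1 [-6.8 15.2]
1.15 [-4.3  7.7]
1.2 [-2.2  0.2]
1.25 [-0.5 -7.5]
1.3 [  0.8 -15.2]
1.35 [  1.8 -23. ]
1.4 [  2.4 -30.9]
1.45 [  2.5 -38.7]
```

```bash
python3 - <<'E'
from h import *
arc([1.155,1.11,1.065,1.02,.975,.93,.885,.84,.795,.75,.705,.66,.615,.57,.525,.48,.44,.40,.365,.34],[.0095]*20)
E
```

```text
-0.31, -0.01, 0.27, 0, -0.38, -0.31, -0.06, 0.23, 0, -0.45, -0.31, -0.06, 0.23, 0, -0.45, -0.31, -0.06, 0.23, 0, -0.45, -0.31, -0.06, 0.23, 0, -0.45, -0.31, -0.06, 0.23, 0, -0.45, -0.31, -0.06, 0.23, 0, -0.45, -0.31, -0.06, 0.23, 0, -0.45, -0.31, -0.06, 0.23, 0, -0.45, -0.31, -0.06, 0.23, 0, -0.45,
-0.31, -0.06, 0.23, 0, -0.45, -0.31, -0.06, 0.23, 0, -0.45, -0.31, -0.06, 0.23, 0, -0.45, -0.31, -0.06, 0.23, 0, -0.45, -0.31, -0.06, 0.23, 0, -0.45, -0.31, -0.06, 0.23, 0, -0.45, -0.31, -0.06, 0.20, 0, -0.40, -0.31, -0.06, 0.20, 0, -0.40, -0.31, -0.05, 0.18, 0, -0.35, -0.31, -0.04, 0.13, 0, -0.25,
```

play_rows(
  steps=[-0.31, -0.01, 0.25, 0, -0.38, -0.31, -0.06, 0.23, 0, -0.45, -0.31, -0.06, 0.23, 0, -0.45, -0.31, -0.06, 0.23, 0, -0.45, -0.31, -0.06, 0.23, 0, -0.45, -0.31, -0.06, 0.23, 0, -0.45, -0.31, -0.06, 0.23, 0, -0.45, -0.31, -0.06, 0.23, 0, -0.45, -0.31, -0.06, 0.23, 0, -0.45, -0.31, -0.06, 0.23, 0, -0.45],
)

```text
time: 17.1
position: [0.448, 0.0492, 0.1182]
tool_rot: [0.878, 0.479, -0.0, -0.0]
ft_force: [-0.4, -0.1, 0.1]
grip_width: 0.0301
grip_force: 0.5
```

play_rows(
  steps=[-0.31, -0.06, 0.23, 0, -0.45, -0.31, -0.06, 0.23, 0, -0.45, -0.31, -0.06, 0.23, 0, -0.45, -0.31, -0.06, 0.23, 0, -0.45, -0.31, -0.06, 0.22, 0, -0.45, -0.31, -0.06, 0.2, 0, -0.4, -0.31, -0.05, 0.18, 0, -0.4, -0.31, -0.04, 0.14, 0, -0.35, -0.31, -0.04, 0.1, 0, -0.2, -0.31, -0.02, 0.05, 0, -0.1],
)

```text
time: 18.1
position: [0.4923, 0.0135, 0.1182]
tool_rot: [0.776, 0.631, 0.0, 0.0]
ft_force: [-0.3, 0.9, -0.4]
grip_width: 0.0304
grip_force: 0.2
```

```bash
cat >> h.py <<'E'
def door():
    o=robot.get_obs();s=psi(o);p=np.array(o['position'][:2]);F=np.array(o['ft_force'])
    yt=np.array([np.sin(s),-np.cos(s)]);xt=np.array([np.cos(s),np.sin(s)])
    from scipy.optimize import brentq
    f=lambda t:(p-tcp(t,.0095)[0])@np.array([np.sin(tcp(t)[1]),-np.cos(tcp(t)[1])])
    t=brentq(f,-.3,1.8);T=tcp(t,.0095)
    print('t',round(o['time'],2),'th(push finger on bar)',round(t,3),'yaw-th',round(np.pi/2+CY-s,3),'along err mm',((p-T[0])@xt*1000).round(1),'F_y',(F[:2]@yt).round(2),'F_x',(F[:2]@xt).round(2),'grip',round(o['grip_force'],2))
E
python3 - <<'E'
from h import *
door()
E
```

```text
t 18.1 th(push finger on bar) 0.378 yaw-th 0.382 along err mm 1.8 F_y -0.51 F_x 0.77 grip 0.22
```

play_rows(
  steps=[-0.31, -0.02, 0.07, 0, -0.13, -0.31, -0.02, 0.07, 0, -0.13, -0.31, -0.02, 0.07, 0, -0.13, -0.31, -0.02, 0.07, 0, -0.13, -0.31, -0.02, 0.07, 0, -0.13, -0.31, -0.02, 0.07, 0, -0.13, -0.31, -0.02, 0.07, 0, -0.13, -0.31, -0.02, 0.06, 0, -0.13, -0.31, -0.02, 0.05, 0, -0.13, -0.31, 0, 0.02, 0, 0],
)

```text
time: 19.1
position: [0.5099, 0.0055, 0.1179]
tool_rot: [0.737, 0.675, 0.0, 0.0]
ft_force: [-1.1, 0.2, 0.2]
grip_width: 0.0297
grip_force: 0.3
```

```bash
python3 - <<'E'
from h import *
door()
E
```

```text
t 19.1 th(push finger on bar) 0.253 yaw-th 0.265 along err mm 2.1 F_y -1.1 F_x 0.05 grip 0.34
```

play_rows(
  steps=[-0.31, -0.004, 0.014, 0, -0.03, -0.31, -0.004, 0.014, 0, -0.03, -0.31, -0.004, 0.014, 0, -0.03, -0.31, -0.004, 0.014, 0, -0.03, -0.31, -0.004, 0.014, 0, -0.03, -0.31, -0.004, 0.014, 0, -0.03, -0.31, -0.004, 0.014, 0, -0.03, -0.31, -0.004, 0.014, 0, -0.03, -0.31, -0.004, 0.014, 0, -0.03, -0.31, -0.004, 0.014, 0, -0.03],
)

```text
time: 20.1
position: [0.5137, 0.0041, 0.1179]
tool_rot: [0.727, 0.686, -0.0, -0.0]
ft_force: [-0.9, 0.8, 0.3]
grip_width: 0.03
grip_force: 0.3
```

```bash
python3 - <<'E'
from h import *
door()
E
```

```text
t 20.1 th(push finger on bar) 0.227 yaw-th 0.235 along err mm 2.1 F_y -0.99 F_x 0.75 grip 0.29
```

play_rows(
  steps=[-0.31, -0.004, 0.014, 0, -0.03, -0.31, -0.004, 0.014, 0, -0.03, -0.31, -0.004, 0.014, 0, -0.03, -0.31, -0.004, 0.014, 0, -0.03, -0.31, -0.004, 0.014, 0, -0.03, -0.31, -0.004, 0.014, 0, -0.03, -0.31, -0.004, 0.014, 0, -0.03, -0.31, -0.004, 0.014, 0, -0.03, -0.31, 0, 0, 0, 0, -0.31, 0, 0, 0, 0],
)

```text
time: 21.1
position: [0.5151, 0.0038, 0.1177]
tool_rot: [0.719, 0.695, -0.001, -0.002]
ft_force: [-5.8, 2.2, 3.9]
grip_width: 0.0298
grip_force: 2.6
```

```bash
python3 - <<'E'
from h import *
door()
E
```

```text
t 21.1 th(push finger on bar) 0.217 yaw-th 0.211 along err mm 2.3 F_y -5.88 F_x 2.03 grip 2.64
```

Contact with the roller. I'll continue in small steps.

play_rows(
  steps=[-0.31, -0.003, 0.009, 0, 0, -0.31, -0.003, 0.009, 0, 0, -0.31, -0.003, 0.009, 0, 0, -0.31, -0.003, 0.009, 0, 0, -0.31, -0.003, 0.009, 0, 0, -0.31, -0.003, 0.009, 0, 0, -0.31, -0.003, 0.009, 0, 0, -0.31, -0.003, 0.009, 0, 0, -0.31, 0, 0, 0, 0, -0.31, 0, 0, 0, 0],
)

```text
time: 22.1
position: [0.5167, 0.003, 0.1176]
tool_rot: [0.719, 0.695, -0.001, -0.002]
ft_force: [-5.7, 2.7, 3.1]
grip_width: 0.0301
grip_force: 3.0
```

```bash
python3 - <<'E'
from h import *
door()
E
```

```text
t 22.1 th(push finger on bar) 0.206 yaw-th 0.211 along err mm 2.1 F_y -5.78 F_x 2.54 grip 2.99
```

play_rows(
  steps=[-0.31, -0.002, 0.009, 0, -0.02, -0.31, -0.002, 0.009, 0, -0.02, -0.31, -0.002, 0.009, 0, -0.02, -0.31, -0.002, 0.009, 0, -0.02, -0.31, -0.002, 0.009, 0, -0.02, -0.31, -0.002, 0.009, 0, -0.02, -0.31, -0.002, 0.009, 0, -0.02, -0.31, -0.002, 0.009, 0, -0.02, -0.31, 0, 0, 0, 0, -0.31, 0, 0, 0, 0],
)

```text
time: 23.1
position: [0.522, 0.0015, 0.118]
tool_rot: [0.713, 0.701, 0.0, 0.001]
ft_force: [-0.2, -0.4, -0.1]
grip_width: 0.0303
grip_force: 0.0
```

```bash
python3 - <<'E'
from h import *
door()
E
```

```text
t 23.1 th(push finger on bar) 0.17 yaw-th 0.195 along err mm 2.3 F_y -0.19 F_x -0.37 grip 0.0
```

Force fell to zero, so the catch has snapped. I'll back off 5 mm and hold still with the hand clear.

play_rows(
  steps=[-0.31, 0, -0.05, 0, 0, -0.31, 0, -0.05, 0, 0, -0.31, 0, -0.05, 0, 0, -0.31, 0, 0, 0, 0, -0.31, 0, 0, 0, 0, -0.31, 0, 0, 0, 0, -0.31, 0, 0, 0, 0, -0.31, 0, 0, 0, 0, -0.31, 0, 0, 0, 0, -0.31, 0, 0, 0, 0],
)

```text
time: 24.1
position: [0.5168, 0.0018, 0.1178]
tool_rot: [0.713, 0.701, -0.0, -0.0]
ft_force: [-0.1, -0.0, 0.1]
grip_width: 0.03
grip_force: 0.0
```

```bash
python3 - <<'E'
from h import *
door();w=cam('wrist');save(w,'w5.png')
for t in(.15,.2,.22):
    al=np.pi/2+CY-t;e=-np.array([np.cos(al),np.sin(al)]);x=np.array([np.sin(al),-np.cos(al)])
    print(t,[proj(w,[*(H+s*e+n*x),z]).round(1) for s,n,z in((.1,-.016,.162),(.115,-.056,.135))])
E
```

```text
t 24.1 th(push finger on bar) 0.205 yaw-th 0.195 along err mm 0.9 F_y -0.1 F_x -0.04 grip 0.0
0.15 [array([439. , 202.8]), array([314. , 234.6])]
0.2 [array([422.8, 200.6]), array([298.9, 227.8])]
0.22 [array([416.4, 199.5]), array([292.9, 224.9])]
```

View pics/w5.png

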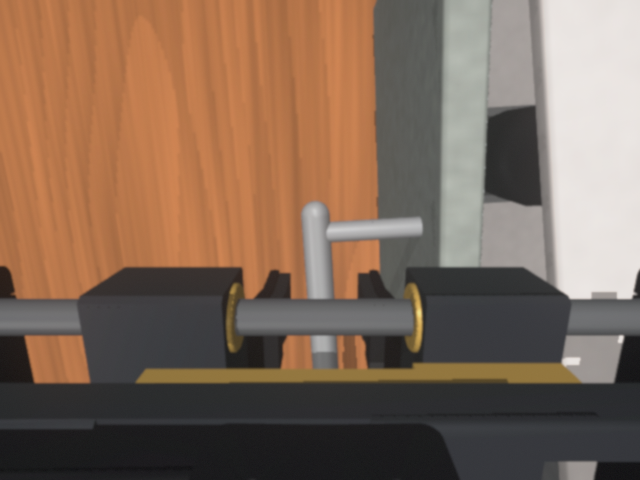

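The door's outer top edge is at column 441 and the bar at column 317. Both fit θ≈0.15, well short of the 0.22 ajar angle, so it is snapped shut with nothing touching it and the eyepiece is still in place. Next I'll narrow the cage and pull the door open.

```bash
python3 - <<'E'
from h import *
door()
th=[.15]*3+[.155,.165,.175,.185,.195,.21,.225]+[.25,.28,.31,.345,.385,.43,.475,.52,.565,.61]
arc(th,[0,0,-.003]+[-.0045]*17,claw=-.54)
E
```

```text
t 24.15 th(push finger on bar) 0.205 yaw-th 0.195 along err mm 0.9 F_y 0.0 F_x 0.06 grip 0.0
-0.54, -0.12, -0.04, 0, -0.45, -0.54, 0.00, 0.00, 0, -0.00, -0.54, -0.00, -0.10, 0, -0.00, -0.54, 0.01, -0.07, 0, 0.05, -0.54, 0.02, -0.05, 0, 0.10, -0.54, 0.02, -0.05, 0, 0.10, -0.54, 0.02, -0.05, 0, 0.10, -0.54, 0.02, -0.05, 0, 0.10, -0.54, 0.03, -0.07, 0, 0.15, -0.54, 0.03, -0.07, 0, 0.15,
-0.54, 0.05, -0.12, 0, 0.25, -0.54, 0.06, -0.15, 0, 0.30, -0.54, 0.06, -0.15, 0, 0.30, -0.54, 0.07, -0.17, 0, 0.35, -0.54, 0.08, -0.20, 0, 0.40, -0.54, 0.10, -0.22, 0, 0.45, -0.54, 0.10, -0.22, 0, 0.45, -0.54, 0.10, -0.22, 0, 0.45, -0.54, 0.10, -0.22, 0, 0.45, -0.54, 0.10, -0.22, 0, 0.45,
```

play_rows(
  steps=[-0.54, 0, -0.03, 0, 0, -0.54, 0, 0, 0, 0, -0.54, 0, -0.1, 0, 0, -0.54, 0.01, -0.07, 0, 0, -0.54, 0.01, -0.06, 0, 0, -0.54, 0.01, -0.06, 0, 0, -0.54, 0.01, -0.06, 0, 0, -0.54, 0.01, -0.06, 0, 0.05, -0.54, 0.01, -0.07, 0, 0.1, -0.54, 0.01, -0.07, 0, 0.15],
)

```text
time: 25.15
position: [0.4981, 0.0044, 0.1177]
tool_rot: [0.724, 0.69, -0.001, -0.001]
ft_force: [-0.2, -0.0, 0.3]
grip_width: 0.0201
grip_force: 0.0
```

```bash
python3 - <<'E'
from h import *
door();st()
o=robot.get_obs();p=np.array(o['position'][:2])
from scipy.optimize import brentq
f=lambda t:(p-tcp(t,-.0045)[0])@np.array([np.sin(tcp(t)[1]),-np.cos(tcp(t)[1])])
t=brentq(f,-.3,1.8);print('pull th',t)
arc(np.minimum(t+np.cumsum([.015,.02,.03,.035]+[.045]*26),1.45),[-.0045]*30,claw=-.54)
E
```

```text
t 25.15 th(push finger on bar) 0.33 yaw-th 0.226 along err mm -3.9 F_y -0.23 F_x -0.06 grip 0.0
time 25.15
position [0.4981 0.0044 0.1177]
tool_rot [ 0.7241  0.6897 -0.0008 -0.0009]
ft_force [-0.2327 -0.0469  0.2662]
grip_width 0.0201
grip_force 0.0
pull th 0.23780902681700453
-0.54, -0.00, -0.07, 0, 0.27, -0.54, 0.04, -0.10, 0, 0.20, -0.54, 0.06, -0.15, 0, 0.30, -0.54, 0.07, -0.17, 0, 0.35, -0.54, 0.10, -0.22, 0, 0.45, -0.54, 0.10, -0.22, 0, 0.45, -0.54, 0.10, -0.22, 0, 0.45, -0.54, 0.10, -0.22, 0, 0.45, -0.54, 0.10, -0.22, 0, 0.45, -0.54, 0.10, -0.22, 0, 0.45,
-0.54, 0.10, -0.22, 0, 0.45, -0.54, 0.10, -0.22, 0, 0.45, -0.54, 0.10, -0.22, 0, 0.45, -0.54, 0.10, -0.22, 0, 0.45, -0.54, 0.10, -0.22, 0, 0.45, -0.54, 0.10, -0.22, 0, 0.45, -0.54, 0.10, -0.22, 0, 0.45, -0.54, 0.10, -0.22, 0, 0.45, -0.54, 0.10, -0.22, 0, 0.45, -0.54, 0.10, -0.22, 0, 0.45,
-0.54, 0.10, -0.22, 0, 0.45, -0.54, 0.10, -0.22, 0, 0.45, -0.54, 0.10, -0.22, 0, 0.45, -0.54, 0.10, -0.22, 0, 0.45, -0.54, 0.10, -0.22, 0, 0.45, -0.54, 0.10, -0.22, 0, 0.45, -0.54, 0.10, -0.22, 0, 0.45, -0.54, 0.10, -0.22, 0, 0.45, -0.54, 0.07, -0.16, 0, 0.32, -0.54, 0.00, 0.00, 0, -0.00,
```

play_rows(
  steps=[-0.54, 0.01, -0.07, 0, 0.27, -0.54, 0.04, -0.1, 0, 0.2, -0.54, 0.06, -0.15, 0, 0.3, -0.54, 0.07, -0.17, 0, 0.35, -0.54, 0.1, -0.22, 0, 0.45, -0.54, 0.1, -0.22, 0, 0.45, -0.54, 0.1, -0.22, 0, 0.45, -0.54, 0.1, -0.22, 0, 0.45, -0.54, 0.1, -0.22, 0, 0.45, -0.54, 0.1, -0.22, 0, 0.45],
)

```text
time: 26.15
position: [0.4519, 0.0389, 0.118]
tool_rot: [0.842, 0.539, 0.0, 0.0]
ft_force: [-0.3, -0.0, 0.8]
grip_width: 0.0199
grip_force: 0.2
```

play_rows(
  steps=[-0.54, 0.1, -0.22, 0, 0.45, -0.54, 0.1, -0.22, 0, 0.45, -0.54, 0.1, -0.22, 0, 0.45, -0.54, 0.1, -0.22, 0, 0.45, -0.54, 0.1, -0.22, 0, 0.45, -0.54, 0.1, -0.22, 0, 0.45, -0.54, 0.1, -0.22, 0, 0.45, -0.54, 0.1, -0.22, 0, 0.45, -0.54, 0.1, -0.22, 0, 0.45, -0.54, 0.1, -0.22, 0, 0.45],
)

```text
time: 27.15
position: [0.4166, 0.1017, 0.1179]
tool_rot: [0.941, 0.337, -0.0, 0.0]
ft_force: [-0.4, -0.9, -0.2]
grip_width: 0.0204
grip_force: 0.2
```

```bash
python3 - <<'E'
from h import *
st()
o=robot.get_obs();p=np.array(o['position'][:2])
from scipy.optimize import brentq
f=lambda t:(p-tcp(t,-.0045)[0])@np.array([np.sin(tcp(t)[1]),-np.cos(tcp(t)[1])])
t=brentq(f,-.3,1.8);print('pull th',t,'yaw th',np.pi/2+CY-psi(o),'along',(p-tcp(t,-.0045)[0])@[np.cos(psi(o)),np.sin(psi(o))])
arc(t+np.cumsum([.045]*5+[.04,.03,.02,.01,0]),[-.0045]*8+[-.002,0],claw=-.54)
E
```

```text
time 27.15
position [0.4166 0.1017 0.1179]
tool_rot [ 9.414e-01  3.373e-01 -1.000e-04  1.000e-04]
ft_force [-0.3607 -0.8789 -0.1902]
grip_width 0.0204
grip_force 0.2223
pull th 1.0490425663379879 yaw th 1.0595998727845508 along 0.003682484002198459
-0.54, -0.03, -0.22, 0, 0.34, -0.54, 0.10, -0.22, 0, 0.45, -0.54, 0.10, -0.22, 0, 0.45, -0.54, 0.10, -0.22, 0, 0.45, -0.54, 0.10, -0.22, 0, 0.45, -0.54, 0.08, -0.20, 0, 0.40, -0.54, 0.06, -0.15, 0, 0.30, -0.54, 0.04, -0.10, 0, 0.20, -0.54, 0.02, 0.03, 0, 0.10, -0.54, 0.00, 0.07, 0, -0.00,
```

play_rows(
  steps=[-0.54, -0.03, -0.22, 0, 0.34, -0.54, 0.1, -0.22, 0, 0.45, -0.54, 0.1, -0.22, 0, 0.45, -0.54, 0.1, -0.22, 0, 0.45, -0.54, 0.1, -0.22, 0, 0.45, -0.54, 0.08, -0.2, 0, 0.4, -0.54, 0.06, -0.15, 0, 0.3, -0.54, 0.04, -0.1, 0, 0.2, -0.54, 0.02, -0.04, 0, 0.05, -0.54, 0, -0.02, 0, 0],
)

```text
time: 28.15
position: [0.4062, 0.1511, 0.1179]
tool_rot: [0.982, 0.19, 0.0, 0.0]
ft_force: [0.9, -0.2, 0.3]
grip_width: 0.0197
grip_force: 0.3
```

play_rows(
  steps=[-0.54, 0, 0.1, 0, 0, -0.54, 0, 0.03, 0, 0, -0.4, 0, 0, 0, 0, -0.31, 0, 0, 0, 0, -0.31, 0, 0, 0, 0, -0.31, 0, 0, 0, 0, -0.31, 0, 0, -0.1, 0, -0.31, 0, 0, -0.2, 0, -0.31, 0, 0, -0.3, 0, -0.31, 0, 0, -0.4, 0],
)

```text
time: 29.15
position: [0.4075, 0.1474, 0.1485]
tool_rot: [0.982, 0.19, -0.0, -0.0]
ft_force: [0.9, -0.2, -0.4]
grip_width: 0.0296
grip_force: 0.0
```

play_rows(
  steps=[-0.31, 0, 0, -0.5, 0, -0.31, 0, 0, -0.5, 0, -0.31, 0, 0, -0.5, 0, -0.31, 0, 0, -0.5, 0, -0.31, 0, 0, -0.5, 0, -0.31, 0, 0, -0.5, 0, -0.31, 0, 0, -0.5, 0, -0.31, 0, 0, -0.3, 0, -0.31, 0, 0, 0, 0, -0.31, 0, 0, 0, 0],
)

```text
time: 30.15
position: [0.4074, 0.1474, 0.2618]
tool_rot: [0.982, 0.19, -0.0, 0.0]
ft_force: [-0.4, 0.1, -0.7]
grip_width: 0.0301
grip_force: 0.0
```

```bash
python3 - <<'E'
from h import *
st();a=cam('scene');b=cam('side')
za=cv2.resize(a[0][120:250,220:420][:,:,::-1],None,fx=2.3,fy=2.3,interpolation=cv2.INTER_CUBIC)
zb=cv2.resize(b[0][150:280,215:415][:,:,::-1],None,fx=2.3,fy=2.3,interpolation=cv2.INTER_CUBIC)
cv2.imwrite('pics/end.png',np.vstack([za,zb]))
E
```

```text
time 30.15
position [0.4074 0.1474 0.2618]
tool_rot [ 0.9818  0.1898 -0.      0.    ]
ft_force [-0.4175  0.1442 -0.7167]
grip_width 0.0301
grip_force 0.0
```

View pics/end.png

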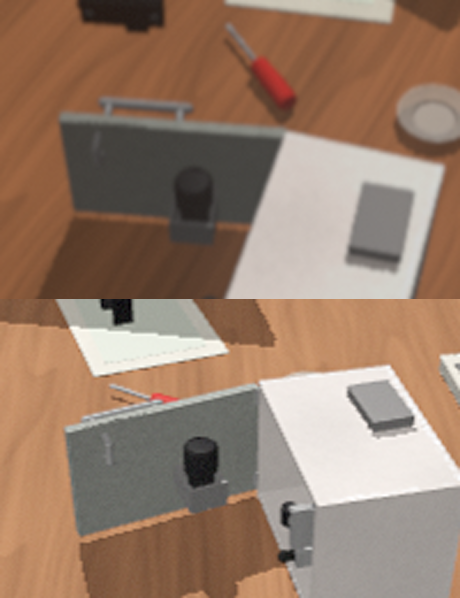

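The door is wide open at about 1.37 rad with the hand clear above it. The eyepiece is upright in its pocket at (193,195) and (200,462) in the crops, and the screwdriver, dish and slide box are where they were.

```bash
python3 -c "
from rig import robot
print(robot.hand_in())"
```

```text
the job is handed in; nothing more can be done
None
```

I handed the job in at about 30 s of the 72 s; the hand-in returned no verdict. The eyepiece stands upright in the door's pocket. The catch snapped at about 0.15 rad and held the door with the hand off. The door is open again at about 1.37 rad, and I saw nothing else disturbed.

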